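# Mount a sprung spindle between the cups of a turning stand

## Task

Lift the sprung spindle with its lacquered cylinder out of the notched rest and fit it between the two end cups of the turning stand: push its spring end into one cup, compress it until the other end passes the other rim, let it spring out so that both ends sit in their cups, and let go. Feel for the cups and press gently, never over 30 N on the stand, and leave the jar, brush and sanding block where they are.

Things in the scene. Friction and masses are not known exactly. Their poses are not given: they have to be found in the camera images.
- spindle_mid (a point): Centre of the sprung spindle, on its axis: a black lacquered wooden cylinder, 40 mm diameter, 70 mm long along this frame's y, with two thin brass bands, on a steel shaft. Grasp it here from above, across the axis. 14 mm thick shaft stubs reach to 75 mm from the centre on both sides. Mass about 0.24 kg (+-20 percent). It starts level in the rest's V notches, axis 65 mm above the table; lifts straight up.
- spring_end (a point): Point on the spindle's axis, 105 mm from its centre at its +y end: where the round nose of the sprung plunger (9 mm thick, starts at 75 mm) is while free. The point does not move with the plunger. The plunger goes in by up to 23 mm, then it is solid. The spring takes 3 N to start and 0.35 N more per mm (11 N fully in) and is damped (2.5 N at 100 mm/s).
- pin_end (a point): End of the rigid flat-ended pin (9 mm thick, starts at 75 mm) at the spindle's -y end, 95 mm from the centre. To get past a rim the plunger must be in by 17 mm or more (5 mm once seated in both cups), so the spindle goes in tilted, this end about 20 degrees high, and is levelled about the seated spring end when compressed.
- stand: Turning stand: light wooden base board 120 x 310 x 20 mm, fixed, origin at the centre of its underside, long along y. On it is clamped a dark steel U-shaped yoke: flat bar 50 mm wide, top 32 mm above the table, with an upright cheek (44 mm wide, 8 mm thick, top 128 mm above the table) at each end; on the inner face of each cheek a steel cup, mouths facing one another.
- stand_axis (a point): Point 110 mm above the middle of the stand's board, on the line through both cups, which runs level along this frame's y. The yoke is clamped up to 18 mm either way along y from here: not measured, so see or feel it. From the yoke's own middle along y: cup floors +-97.5 mm, rims +-85.5 mm. Cups alike (either may take the spring end): cones 12 mm deep, 15 mm wide at floor, 29 at mouth, rim 37 outside.
- rest: Light wooden rest, board 80 x 150 x 12 mm, origin at the centre of its underside, with two V-notched uprights 8 mm thick, 60 mm either side of the middle along y (tops 69 mm above the table).
- jar: Bystander: closed amber glass jar, 68 mm wide and 85 mm high, origin at the centre of its underside.
- brush: Bystander: brush 190 mm long lying on the table.
- sandblock: Bystander: cork sanding block 75 x 45 x 30 mm lying on the table, origin at the centre of its underside.
Things that resemble listed ones, but are neither listed nor needed, are in the scene too. What is meant by the part that bears spindle_mid is not blue, and is the smaller of those in its own colour.

How it is judged:
On the way:
1. the spindle is lifted clear of the rest (height (world z) of spindle_mid above 0.085 m and contact force between spindle and rest below 0.1 N), for 0.2 s.
At the end, for the whole second after the job is handed in: The spindle hangs at rest between the cups, released: its centre within 6 mm (7 mm below) of the line through the cups and within 25 mm of the stand's middle along it, its axis within 0.06 rad of that line; jar, brush and sanding block within 30 mm of where they were (z of spindle_mid in the frame of stand_axis between -0.007 and 0.006 m and x of spindle_mid in the frame of stand_axis between -0.006 and 0.006 m and y of spindle_mid in the frame of stand_axis between -0.025 and 0.025 m and angle between the y axis of spindle_mid and the y axis of stand_axis, either way round below 0.06 rad and linear speed of spindle below 0.02 m/s and distance of each of jar, brush, sandblock from where it was at the start of the episode below 0.03 m); the robot touches nothing.
It fails at once if the spindle or the gripper presses on the stand with more than 30 N (contact force between any of spindle, the arm, the fingers and stand above 30 N).
It fails at once if a bystander is pushed more than 30 mm (distance of any of jar, brush, sandblock from where it was at the start of the episode above 0.03 m).
It also fails if it takes over 72 s, if anything falls off the work surface, if the arm or the gripper's body presses on something with over 40 N, if the wrist force passes 120 N, or if a joint passes its speed limit or range.

## Robot

A 6-joint arm with a two-finger parallel gripper is mounted at the origin on the work surface. World frame = base frame: x ahead of the robot, y to its left, z up, the work surface at z = 0. Lengths are in m, angles in rad, forces in N, time in s.
With the tool pointing down it reaches from about 0.375 to 0.9 m from the base axis. Payload 3.1 kg.
Tool frame: the origin (TCP) lies on the centre line of the jaws, within the pads' length; the fingertips stand 19 mm ahead of it and the grasp point (between the pads) is the TCP; z points along the fingers, y is the direction in which the jaws open and shut (so a half turn about z gives the same grasp; the last joint's range is limited). The gripper opens to 85 mm and grips with 20 to 120 N. Pads are 22 mm wide; open, the fingers measure 114 mm over their backs; the gripper's body (76 mm by 85 mm) begins 54 mm behind the grasp point. The pads swing forward as they close: fully open they stand 13 mm farther back than shut.
Start: joints at [-1.385, 0.527, 1.433, -0, 1.181, -0.178], TCP at [0.223, -0.584, 0.25] pointing down, gripper open.
Joint ranges: [-3.08, 3.08], [-0.75, 2.2], [0.22, 2.44], [-1.43, 4.57], [0, 2.65], [-2.85, 2.85]. Speed limits (rad/s): [2.79, 2.79, 3.14, 3.14, 3.14, 3.14].

## Interface

Orientations are given as a unit quaternion [x, y, z, w].
In Python, from station import manip, imaging, workorder gives the robot as it stands.
- The arm moves only by the shell command python3 -m creep 'ROWS' [FORCE]. ROWS is a JSON object of lists of equal length, an entry for each row: "claw": the finger opening in cm, from 0 to 8.54; "dp": the shift along the tool's x, y, z in cm, a list of three; "roll": the turn about the tool's z in rad. In form: {"claw": [claw, ...], "dp": [[dx, dy, dz], ...], "roll": [roll, ...]}. A call has 1 to 12 rows; each row is the pose to reach, as a shift and turn from the pose commanded when the call began, along the tool's axes at that moment; what a row does not reach only later rows make up. A row lasts 1/10 s, in which the tool goes at most 50 mm and 8.59 degrees, less where a joint would pass 70% of its speed; a pose out of reach is approached as far as the arm can. A call with a gripper value outside its range is refused whole. The fingers move at their own pace and stop on an object; FORCE is the grip in N (left out, the last holds). Time passes only in rows, so rows that repeat a pose let the fingers close. It gives the time, the measured TCP pose, the force and the opening at its end, in the units of the state.
- manip.sense(): the state, without advancing time (a new reading comes with each control period).
- imaging.snapshot(name): name is "scene" or "top" or "wrist"; returns a dict with "image" (384x512x3 uint8, red, green, blue), "z_map" (384x512 float32, m along the optical axis (not along the pixel's ray), 0 where there is no reading), "vfov" (degrees; the focal length in pixels is half the picture's height over the tangent of half this angle, whatever the lens; pixels are square), "cx", "cy" (the principal point, pixels), "dist" ([k1, k2, p1, p2, k3] as OpenCV has them; the pictures are not rectified), "R" (3x3) and "t" (3): a world point X has camera coordinates R X + t. Camera axes: x right, y down, z forward; pixel columns grow to the right and rows downward; lengths in m; the calibration is good to about 2 mm. A picture is of the moment at which its call begins.
- workorder.sign_off(): hands the job in, once; it reports no verdict.
The state is a dict: "t": time; "q": joint angles; "qd": joint speeds; "tau": joint torques, N m; "tcp_pos": TCP position; "tool_rot": TCP orientation; "force": force on the tool from outside, world axes, zero at the start; "ft_torque": the same for the moment, N m; "finger_gap": opening from 0.0 (shut) to 1.0 (fully open).
Only numpy, scipy, OpenCV 4.12 (cv2) and the standard library are available. Lean on these libraries where they do the work, as an engineer would, in place of code of your own. Each camera call takes 0.05 s, during which the arm holds its last target.

## Working session

There is one attempt and no reset: what is moved stays moved. The work goes in short steps, Python scripts to look and compute and a shell command to move; the robot and the scene stay as the last step left them, time stands still between calls to the robot, and variables do not carry over. Pictures are saved under pics/ and viewed, and the job is handed in when it is done.

```bash
ls; mkdir -p pics; python3 - <<'E'
from station import manip, imaging, workorder
import cv2, json, numpy as np
print({k:np.round(v,4).tolist() for k,v in manip.sense().items()})
for n in ("scene","top","wrist"):
    s=imaging.snapshot(n); cv2.imwrite(f"pics/{n}0.png",s["image"][:,:,::-1])
    np.savez(f"{n}0.npz",**s); print(n,s["vfov"],s["cx"],s["cy"],s["dist"],np.round(s["R"],3).tolist(),np.round(s["t"],3))
E
```

```text
pics
{'t': 0.0, 'q': [-1.3845, 0.5284, 1.4339, -0.0, 1.1814, -0.1785], 'qd': [0.0015, 0.001, -0.0009, 0.001, -0.0005, 0.0017], 'tau': [0.001, -44.2343, -17.8022, 0.0, 0.0085, -0.0], 'tcp_pos': [0.2229, -0.5832, 0.2493], 'tool_rot': [0.9834, 0.1814, -0.0, -0.0011], 'force': [0.5342, 0.3654, 0.0941], 'ft_torque': [-0.039, -0.0054, -0.0158], 'finger_gap': 1.0}
scene 44.26608296870226 257.5193412089031 184.8997830711905 [-0.09594366  0.          0.          0.          0.        ] [[-0.182, 0.983, 0.01], [0.814, 0.157, -0.559], [-0.552, -0.094, -0.829]] [ 0.14  -0.349  1.863]
top 42.28509535440733 254.56221311584855 186.36991531151352 [-0.00232125  0.          0.          0.          0.        ] [[0.003, -1.0, 0.009], [-0.997, -0.004, -0.073], [0.073, -0.009, -0.997]] [-0.052  0.506  1.488]
wrist 59.634452713780796 257.38127097203403 189.19919203184006 [0.02561717 0.         0.         0.         0.        ] [[0.357, -0.934, -0.001], [-0.9, -0.344, 0.268], [-0.251, -0.095, -0.963]] [-0.624 -0.036  0.379]
```

View pics/scene0.png

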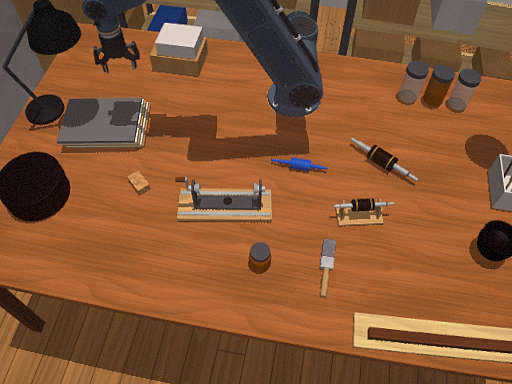

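View pics/top0.png

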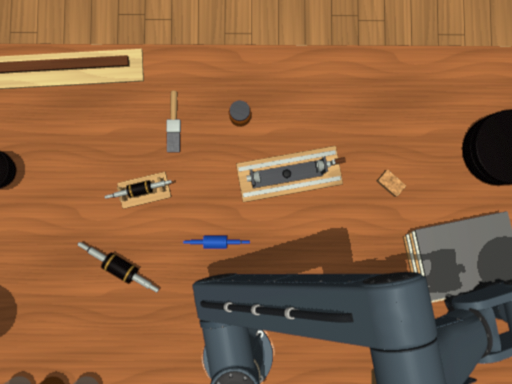

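View pics/wrist0.png

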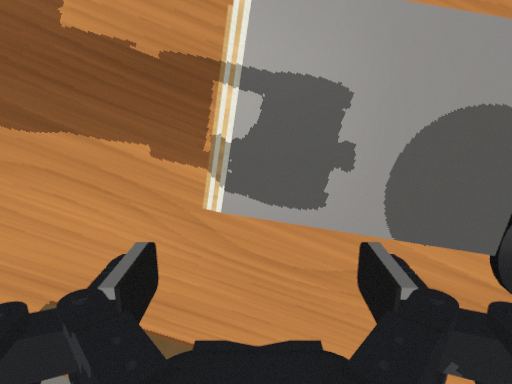

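Candidates for the spindle in the top view: black in the rest at (140,188), a larger black one on the table at (120,267), and a blue one at (216,242). I choose the smaller black one in the rest at (140,188). The stand is at (290,174). Next is a close crop plus measurements.

```bash
cat > h.py <<'E'
import numpy as np, cv2
def K(s):
    f=s["image"].shape[0]/2/np.tan(np.radians(float(s["vfov"]))/2)
    return np.array([[f,0,float(s["cx"])],[0,f,float(s["cy"])],[0,0,1]])
def ray(s,uv):
    p=cv2.undistortPoints(np.array(uv,float).reshape(-1,1,2),K(s),np.array(s["dist"],float)).reshape(-1,2)
    d=np.c_[p,np.ones(len(p))]@np.array(s["R"]); o=-np.array(s["R"]).T@np.array(s["t"])
    return o,d
def onplane(s,uv,z):
    o,d=ray(s,uv); return o+d*((z-o[2])/d[:,2])[:,None]
def cloud(s):
    h,w=s["z_map"].shape; v,u=np.mgrid[:h,:w]
    o,d=ray(s,np.c_[u.ravel(),v.ravel()]); P=o+d*s["z_map"].reshape(-1,1)
    return P.reshape(h,w,3)
def proj(s,X):
    r=cv2.Rodrigues(np.array(s["R"]))[0]
    return cv2.projectPoints(np.array(X,float).reshape(-1,1,3),r,np.array(s["t"],float),K(s),np.array(s["dist"],float))[0].reshape(-1,2)
E
python3 - <<'E'
from h import *
s=dict(np.load("top0.npz")); I=s["image"][:,:,::-1]
a=cv2.resize(I[160:220,95:185],None,fx=6,fy=6,interpolation=cv2.INTER_CUBIC)
b=cv2.resize(I[140:210,230:355],None,fx=6,fy=6,interpolation=cv2.INTER_CUBIC)
cv2.imwrite("pics/topA.png",a);cv2.imwrite("pics/topB.png",b)
s2=dict(np.load("scene0.npz")); I=s2["image"][:,:,::-1]
cv2.imwrite("pics/sceneB.png",cv2.resize(I[165:230,165:285],None,fx=6,fy=6,interpolation=cv2.INTER_CUBIC))
cv2.imwrite("pics/sceneA.png",cv2.resize(I[185:235,320:400],None,fx=6,fy=6,interpolation=cv2.INTER_CUBIC))
P=cloud(s); 
print("table z",np.round([P[v,u] for v,u in ((220,60),(120,300),(230,330))],4))
for lab,(v0,v1,u0,u1) in dict(stand=(140,210,230,355),rest=(160,220,95,185)).items():
    Q=P[v0:v1,u0:u1].reshape(-1,3)
    for lo,hi in ((.008,.016),(.016,.025),(.026,.04),(.055,.072),(.074,.1),(.11,.14)):
        m=(Q[:,2]>lo)&(Q[:,2]<hi)
        if m.sum()>5:
            c,(w,h),ang=cv2.minAreaRect((Q[m,:2]*1000).astype(np.float32)); print(lab,lo,hi,m.sum(),np.round(c,1),round(w,1),round(h,1),round(ang,1),"zmed",np.median(Q[m,2]))
E
```

```text
table z [[ 4.024e-01  5.453e-01 -7.700e-03]
 [ 7.138e-01 -1.905e-01  4.400e-03]
 [ 3.746e-01 -2.815e-01  4.000e-04]]
stand 0.008 0.016 342 [ 544.2 -165.4] 212.2 362.2 0.2 zmed 0.014485393913465705
stand 0.016 0.025 2112 [ 545.9 -155.1] 120.3 310.0 10.4 zmed 0.02032472704170074
stand 0.026 0.04 1025 [ 542.8 -152.7] 113.1 298.6 10.5 zmed 0.03130469301179328
stand 0.055 0.072 7 [ 543.5 -142.1] 41.3 212.4 10.9 zmed 0.06418834236544857
stand 0.074 0.1 21 [ 529.  -146.6] 40.6 212.4 17.7 zmed 0.09514207088826088
stand 0.11 0.14 262 [ 543.3 -145.6] 41.5 242.8 10.3 zmed 0.12319672141296834
rest 0.008 0.016 577 [498.5 299.6] 263.2 159.9 89.4 zmed 0.011429204620026834
rest 0.016 0.025 84 [493.6 288.5] 77.3 142.0 11.6 zmed 0.01730219308994907
rest 0.026 0.04 18 [496.  284.3] 40.0 122.9 13.4 zmed 0.030393631416710365
rest 0.055 0.072 236 [493.7 292. ] 42.1 197.4 14.0 zmed 0.06771150519409208
rest 0.074 0.1 290 [490.  299.7] 39.0 146.9 17.8 zmed 0.0815092192473108
```

View pics/topA.png

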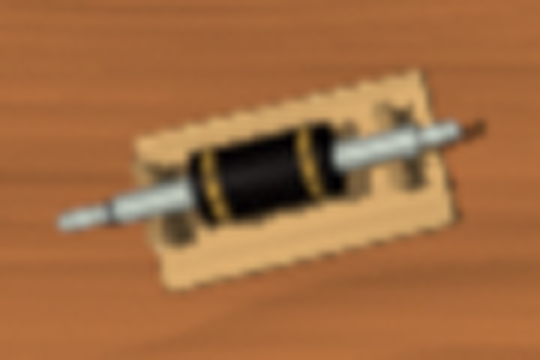

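View pics/topB.png

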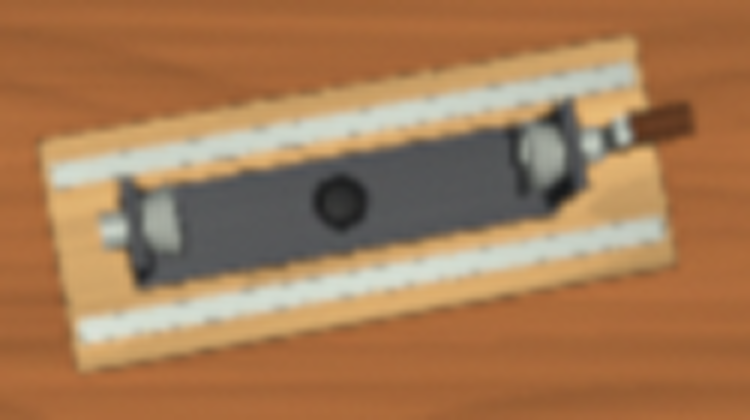

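View pics/sceneA.png

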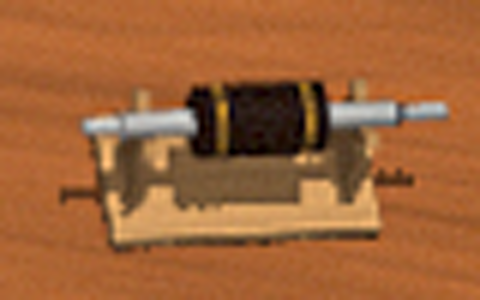

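View pics/sceneB.png

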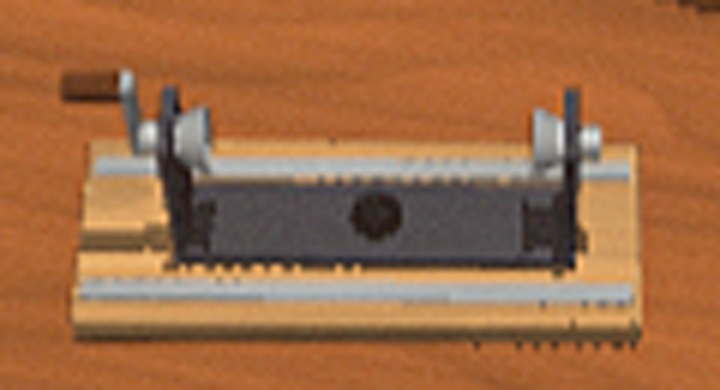

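The crops confirm the choice: a black cylinder with two brass bands, its longer thin plunger end on the left (+y, tip at top px ~(105,197)) and the shorter pin at the right (~(172,181)). The stand's yoke has a cup at each end and a crank on the outside of its −y cheek. The tool turns only about its vertical, so I'll apply the 20° tilt sideways, which works because the cups are round. Now I'll measure the axes.

```bash
python3 - <<'E'
from h import *
s=dict(np.load("top0.npz")); P=cloud(s); I=s["image"].astype(int)
# spindle: black cyl mask & shaft mask, cast on planes
hsv=cv2.cvtColor(s["image"],cv2.COLOR_RGB2HSV)
sub=np.zeros(hsv.shape[:2],bool); sub[165:212,98:182]=1
h=P[...,2]
steel=sub&(hsv[...,1]<60)&(hsv[...,2]>110)
bl=sub&(hsv[...,2]<50)
v,u=np.nonzero(steel); X=onplane(s,np.c_[u,v],0.070)[:,:2]
vx,vy,x0,y0=cv2.fitLine(X.astype(np.float32),cv2.DIST_L2,0,.001,.001).ravel()
if vy<0: vx,vy=-vx,-vy
d=np.array([vx,vy]); t=(X-[x0,y0])@d
print("steel n",len(X),"yaw",np.degrees(np.arctan2(-vx,vy)),"tips",[x0,y0]+d*t.max(),[x0,y0]+d*t.min(),"len",t.max()-t.min())
print("mid est from tips",[x0,y0]+d*((t.max()+t.min())/2-.005))
n,l,st,c=cv2.connectedComponentsWithStats(bl.astype(np.uint8)); print(st[1:],c[1:])
k=1+st[1:,4].argmax(); v,u=np.nonzero(l==k); Y=onplane(s,np.c_[u,v],.075)[:,:2]
tt=(Y-[x0,y0])@d; print("black range",tt.min(),tt.max(),"mid",[x0,y0]+d*(tt.min()+tt.max())/2)
# stand
a=np.radians(10.4); yd=np.array([-np.sin(a),np.cos(a)]); xd=np.array([np.cos(a),np.sin(a)]); c=np.array([.5459,-.1551])
Q=P[135:215,225:360].reshape(-1,3); S=(Q[:,:2]-c)@yd; Lx=(Q[:,:2]-c)@xd
for lo,hi in ((.022,.045),(.105,.118),(.118,.140)):
    m=(Q[:,2]>lo)&(Q[:,2]<hi)&(abs(Lx)<.03); hh,e=np.histogram(S[m]*1000,bins=np.arange(-170,171,4)); print(lo,[(int(e[i]),int(hh[i])) for i in range(len(hh)) if hh[i]])
    for sg in (1,-1):
        mm=m&(S*sg>.05); print(sg,"lat mean",Lx[mm].mean(), Lx[mm].min(),Lx[mm].max())
for px,z in (((341/6+230,201/6+140),.036),((341/6+230,201/6+140),.04)):
    p=onplane(s,[px],z)[0,:2]; print("knob",p,(p-c)@yd,(p-c)@xd)
# rims (inner edges): crop px (183,222),(518,152) at axis height front rim top ~z .128
for px in ((181,220),(520,150),(140,265),(125,185),(575,105),(545,215)):
    p=onplane(s,[(px[0]/6+230,px[1]/6+140)],.128)[0,:2]; print(px,(p-c)@yd,(p-c)@xd)
E
```

```text
steel n 169 yaw 13.79881 tips [0.47014541 0.38702272] [0.5172691 0.1951522] len 0.19757260453164144
mid est from tips [0.49489982 0.28623176]
[[147 181   5  11  32]
 [131 182  16  14 153]
 [127 186   4  11  13]] [[148.875      185.78125   ]
 [138.0130719  188.93464052]
 [128.         191.61538462]]
black range -0.017076181180217496 0.02278478317014372 mid [0.49409436 0.28951133]
0.022 [(-154, 2), (-150, 6), (-146, 5), (-142, 7), (-138, 5), (-134, 5), (-130, 6), (-126, 3), (-122, 4), (-118, 2), (-114, 1), (-110, 1), (-102, 3), (-98, 2), (-94, 8), (-90, 9), (-86, 22), (-82, 22), (-78, 23), (-74, 22), (-70, 24), (-66, 21), (-62, 22), (-58, 22), (-54, 26), (-50, 20), (-46, 24), (-42, 22), (-38, 27), (-34, 19), (-30, 23), (-26, 22), (-22, 25), (-18, 22), (-14, 22), (-10, 22), (-6, 23), (-2, 20), (2, 19), (6, 21), (10, 19), (14, 22), (18, 23), (22, 21), (26, 26), (30, 24), (34, 20), (38, 24), (42, 22), (46, 21), (50, 25), (54, 23), (58, 21), (62, 24), (66, 25), (70, 21), (74, 24), (78, 22), (82, 22), (86, 23), (90, 17), (94, 6), (98, 7), (102, 11), (106, 10), (110, 3), (114, 2), (118, 6), 
[... 726 characters left out ...]
, 13), (102, 11), (106, 9), (110, 16), (114, 21), (118, 11), (122, 1), (126, 1)]
1 lat mean -0.0005792811100922113 -0.02138958932409053 0.020018048999373202
-1 lat mean -0.0006329737512382965 -0.021280129341693512 0.019729362233162594
knob [ 0.54399703 -0.14704032] 0.008270798429253302 -0.00041677847347297293
knob [ 0.54359793 -0.14674383] 0.008634454482845324 -0.0007558045324144284
(181, 220) 0.09231517749826039 -0.003755870696835656
(520, 150) -0.07083586444283291 0.0006283951772466196
(140, 265) 0.1150354770453872 -0.02122418565846745
(125, 185) 0.11529157547100838 0.017154133590472624
(575, 105) -0.10039257704923941 0.01702996038255998
(545, 215) -0.07669349163342468 -0.03167079489783229
```

```bash
cat >> h.py <<'E'
from scipy.spatial.transform import Rotation as Ro
def plan(st,target,yaw=None):
    "yaw deg: heading of tool y in world"
    R=Ro.from_quat(st["tool_rot"]).as_matrix(); dp=R.T@(np.array(target)-np.array(st["tcp_pos"]))*100
    r=0
    cur=np.degrees(np.arctan2(R[1,1],R[0,1]))
    if yaw is not None: r=-((yaw-cur+180)%360-180)
    print("pos",np.round(st["tcp_pos"],4),"yaw",round(cur,2),"dp cm",np.round(dp,2),"roll",round(np.radians(r),3),"F",np.round(st["force"],2),"t",round(st["t"],2),"gap",round(st["finger_gap"],3))
E
python3 - <<'E'
from h import *
from station import manip
st=manip.sense()
plan(st,[.5,-.3,.25]); plan(st,[.43,.24,.25],13.8)
E
```

```text
pos [ 0.2229 -0.5833  0.2495] yaw -69.1 dp cm [ 3.599e+01 -1.658e+01 -1.000e-02] roll 0.0 F [-0.78 -0.59  0.28] t 0.15 gap 1.0
pos [ 0.2229 -0.5833  0.2495] yaw -69.1 dp cm [ 48.72 -69.52   0.09] roll -1.447 F [-0.78 -0.59  0.28] t 0.15 gap 1.0
```

```bash
python3 -m creep '{"claw":[8.5,8.5,8.5,8.5,8.5,8.5,8.5,8.5,8.5,8.5],"dp":[[36,-16.5,0],[36,-16.5,0],[36,-16.5,0],[36,-16.5,0],[36,-16.5,0],[36,-16.5,0],[36,-16.5,0],[36,-16.5,0],[36,-16.5,0],[36,-16.5,0]],"roll":[0,0,-0.2,-0.3,-0.45,-0.6,-0.75,-0.9,-0.9,-0.9]}' 60
python3 - <<'E'
from h import *
from station import manip
st=manip.sense()
plan(st,[.43,.24,.25],13.8)
E
```

```text
t: 1.15
tcp_pos: [0.5009, -0.3002, 0.25]
tool_rot: [0.806, 0.592, -0.0, -0.0]
force: [-0.7, -0.9, 0.4]
finger_gap: 0.993
pos [ 0.5009 -0.3002  0.25  ] yaw -17.42 dp cm [ 4.942e+01 -2.293e+01  1.000e-02] roll -0.545 F [-0.66 -0.86  0.36] t 1.15 gap 0.993
```

```bash
python3 -m creep '{"claw":[8.5,8.5,8.5,8.5,8.5,8.5,8.5,8.5,8.5,8.5,8.5,8.5],"dp":[[49.4,-22.9,0],[49.4,-22.9,0],[49.4,-22.9,0],[49.4,-22.9,0],[49.4,-22.9,0],[49.4,-22.9,0],[49.4,-22.9,0],[49.4,-22.9,0],[49.4,-22.9,0],[49.4,-22.9,0],[49.4,-22.9,0],[49.4,-22.9,0]],"roll":[0,0,-0.1,-0.2,-0.3,-0.4,-0.545,-0.545,-0.545,-0.545,-0.545,-0.545]}'
python3 - <<'E'
from h import *
from station import manip,imaging
st=manip.sense()
plan(st,[.4945,.287,.25],13.8)
s=imaging.snapshot("wrist"); np.savez("w1.npz",**s); cv2.imwrite("pics/w1.png",s["image"][:,:,::-1])
print(-s["R"].T@s["t"])
print(proj(s,[[.4945,.287,.065],[.47,.387,.065],[.517,.195,.065]]))
E
```

```text
t: 2.35
tcp_pos: [0.4304, 0.2417, 0.2504]
tool_rot: [0.616, 0.787, 0.001, -0.0]
force: [-0.1, -0.6, 0.2]
finger_gap: 0.991
pos [0.4304 0.2417 0.2504] yaw 13.88 dp cm [2.86 7.31 0.05] roll 0.001 F [-0.12 -0.6   0.2 ] t 2.35 gap 0.991
[0.41320302 0.30781265 0.37504094]
[[337.20237708 140.46870942]
 [345.86862824  16.43429503]
 [330.87339003 235.62942378]]
```

View pics/w1.png

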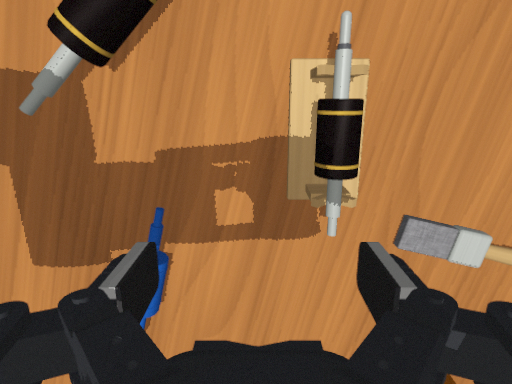

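The wrist view shows the chosen spindle at (338,138), its plunger tip at (346,12) and its pin tip at (332,236). My predictions were (346,16) and (331,236). Refining the mid now.

```bash
python3 - <<'E'
from h import *
from station import manip
s=dict(np.load("w1.npz"))
P=onplane(s,[(340.3,112.5),(336.3,167.5)],.085); print(P,P.mean(0))
E_=onplane(s,[(346.5,11.5),(332,236)],.066); d=(E_[0]-E_[1])[:2]; L=np.hypot(*d); d/=L
print(E_,L,"yaw",np.degrees(np.arctan2(-d[0],d[1])),"mid",E_[1,:2]+d*L*.475)
plan(manip.sense(),[*(E_[1,:2]+d*L*.475),.25],13.8)
E
```

```text
[[0.48463862 0.31138801 0.085     ]
 [0.49569189 0.26545986 0.085     ]] [0.49016525 0.28842394 0.085     ]
[[0.46916699 0.39035502 0.066     ]
 [0.5178679  0.19525318 0.066     ]] 0.20108830182859966 yaw 14.015635666693937 mid [0.49473497 0.28792655]
pos [0.4307 0.2395 0.2502] yaw 13.82 dp cm [3.17 7.37 0.02] roll 0.0 F [ 0.12  0.14 -0.08] t 2.4 gap 0.995
```

```bash
python3 -m creep '{"claw":[8.5,8.5,8.5,8.5,8.5,8.5,8.5,8.5,8.5,8.5],"dp":[[3.2,7.4,0],[3.2,7.4,0],[3.2,7.4,0],[3.2,7.4,4],[3.2,7.4,8],[3.2,7.4,10],[3.2,7.4,11],[3.2,7.4,12],[3.2,7.4,12],[3.2,7.4,12]],"roll":[0,0,0,0,0,0,0,0,0,0]}'
python3 - <<'E'
from h import *
from station import manip,imaging
s=imaging.snapshot("wrist"); cv2.imwrite("pics/w2.png",s["image"][:,:,::-1])
plan(manip.sense(),[.4947,.288,.065],14)
E
```

```text
t: 3.4
tcp_pos: [0.496, 0.2871, 0.1312]
tool_rot: [0.618, 0.786, 0.001, 0.0]
force: [-0.8, -0.4, 0.2]
finger_gap: 0.996
pos [0.4961 0.2873 0.1314] yaw 13.67 dp cm [ 0.1  -0.13  6.64] roll -0.006 F [-0.11  0.91  1.01] t 3.45 gap 0.996
```

View pics/w2.png

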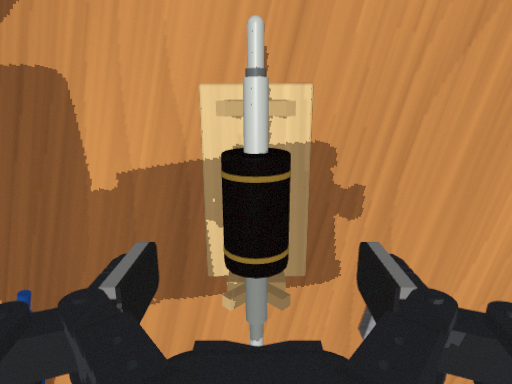

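The spindle at (256,212) is centred between the fingers at (140,265) and (375,265) and runs straight up the image. I'll go down and grip.

```bash
python3 -m creep '{"claw":[8.5,8.5,8.5,8.5,3,3,3,3,3,3,3,3],"dp":[[0.1,-0.1,3],[0.1,-0.1,5],[0.1,-0.1,6.6],[0.1,-0.1,6.6],[0.1,-0.1,6.6],[0.1,-0.1,6.6],[0.1,-0.1,6.6],[0.1,-0.1,6.6],[0.1,-0.1,6.6],[0.1,-0.1,6.6],[0.1,-0.1,6.6],[0.1,-0.1,6.6]],"roll":[0,0,0,0,0,0,0,0,0,0,0,0]}' 70
python3 -m creep '{"claw":[3,3,3,3],"dp":[[0,0,0],[0,0,0],[0,0,0],[0,0,0]],"roll":[0,0,0,0]}' 70
```

```text
t: 4.65
tcp_pos: [0.4947, 0.2884, 0.0657]
tool_rot: [0.618, 0.786, 0.001, 0.001]
force: [-0.2, -0.4, 5.3]
finger_gap: 0.445
t: 5.05
tcp_pos: [0.4948, 0.2884, 0.0657]
tool_rot: [0.618, 0.786, 0.001, 0.001]
force: [-1.1, -0.6, 6.2]
finger_gap: 0.449
```

```bash
python3 -m creep '{"claw":[3,3,3,3,3,3,3,3,3,3],"dp":[[0,0,-1],[0,0,-2],[0,0,-4],[0,0,-7],[0,0,-11],[0,0,-14],[0,0,-14],[0,0,-14],[0,0,-14],[0,0,-14]],"roll":[0,0,0,0,0,0,0,0,0,0]}'
python3 - <<'E'
from h import *
from station import manip,imaging
s=imaging.snapshot("wrist"); np.savez("w3.npz",**s); cv2.imwrite("pics/w3.png",s["image"][:,:,::-1])
st=manip.sense()
plan(st,[.5,-.1,.2],14)
R=Ro.from_quat(st["tool_rot"]).as_matrix();p=np.array(st["tcp_pos"])
print(proj(s,[p-R[:,0]*.105,p+R[:,0]*.105,p-R[:,0]*.095,p+R[:,0]*.095, p-R[:,0]*.075,p+R[:,0]*.075]), R[:,0])
E
```

```text
t: 6.05
tcp_pos: [0.4927, 0.2876, 0.2024]
tool_rot: [0.618, 0.786, -0.002, -0.001]
force: [1.5, 0.5, -3.3]
finger_gap: 0.447
pos [0.493  0.2877 0.2025] yaw 13.69 dp cm [-37.83  -8.49   0.3 ] roll -0.005 F [ 0.07 -0.92 -3.43] t 6.1 gap 0.443
[[259.35087498 462.16967156]
 [260.51979092 -22.21620709]
 [259.38528148 446.18514654]
 [260.42768263  12.27890746]
 [259.45787385 412.84340824]
 [260.26133342  75.85948284]] [-2.36636709e-01  9.71598130e-01 -3.76116220e-04]
```

View pics/w3.png

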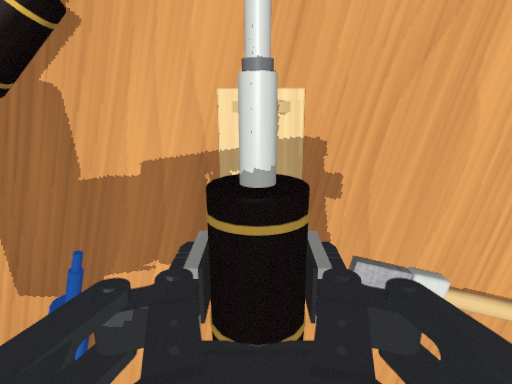

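The spindle is lifted and straight in the jaws: stub along column 258, collar at rows 58–72. I'll measure its seat along its axis and its pitch from depth.

```bash
python3 - <<'E'
from h import *
from station import manip
s=dict(np.load("w3.npz")); st=manip.sense(); P=cloud(s)
R=Ro.from_quat(st["tool_rot"]).as_matrix();p=np.array(st["tcp_pos"])
for v in (5,30,50,57,60,68,72,75,100,140,175,180,188,200,228,240,280,320,336):
    q=(np.median(P[v,254:263],axis=0)-p)@R; print(v,np.round(q*1000,1), s["image"][v,258])
E
```

```text
5 [96.2 -0.7 -4.1] [243 246 241]
30 [88.9 -0.9 -3.8] [245 248 243]
50 [82.7 -0.5 -4.2] [245 249 243]
57 [80.7 -0.8 -5.3] [141 142 144]
60 [79.7 -0.8 -5.2] [140 141 144]
68 [77.2 -0.8 -4.8] [138 140 142]
72 [75.9 -0.8 -6.7] [249 252 246]
75 [74.9 -0.8 -6.9] [248 251 246]
100 [66.9 -0.8 -7.2] [245 249 243]
140 [53.4 -0.8 -7. ] [238 241 236]
175 [40.8 -0.8 -7.1] [154 157 152]
180 [38.9 -0.8 -6.7] [153 156 151]
188 [36.  -0.8 -6.8] [10 10  9]
200 [ 35.4  -0.8 -19.2] [31 28 30]
228 [ 25.8  -0.8 -20.1] [162 129  52]
240 [ 21.2  -0.8 -19.6] [24 15 19]
280 [  6.1  -0.9 -19.7] [21 22 17]
320 [-10.3  -0.7 -19.6] [17 11 13]
336 [-16.8  -0.9 -19.8] [25 19 20]
```

```bash
cat >> h.py <<'E'
YAW=10.4; C0=np.array([.5459,-.1551]); YO=.0085
def tcp_for(s_nose,c,tilt,lat=0.,off=.0008,z=.110):
    "TCP when plunger nose at yoke coord s_nose (m), compression c, tilt deg (pin toward -x)"
    a=np.radians(YAW); yd=np.array([-np.sin(a),np.cos(a)]); xd=np.array([np.cos(a),np.sin(a)])
    b=np.radians(YAW-tilt); u=np.array([-np.sin(b),np.cos(b)])
    n=C0+yd*(YO+s_nose)+xd*lat
    return [*(n-u*(.105-c+off)),z], YAW-tilt
def where(st,off=.0008):
    "mid and free-nose coords in yoke frame, mm"
    R=Ro.from_quat(st["tool_rot"]).as_matrix(); p=np.array(st["tcp_pos"])
    a=np.radians(YAW); yd=np.array([-np.sin(a),np.cos(a)]); xd=np.array([np.cos(a),np.sin(a)])
    for l,d in (("mid",off),("nose",off+.105),("pin",off-.095)):
        q=p+R[:,0]*d; r=q[:2]-C0-yd*YO; print(l,np.round([1000*r@xd,1000*r@yd,1000*q[2]],1),end=" ")
    f=np.array(st["force"]); print("F lat,s,z",np.round([f[:2]@xd,f[:2]@yd,f[2]],2))
E
python3 - <<'E'
from h import *
from station import manip
s=dict(np.load("top0.npz")); P=cloud(s); Q=P[140:185,320:350]; print("crank z max",np.percentile(Q[...,2],[50,90,97,99.5]))
st=manip.sense()
t,y=tcp_for(.076,0,20,z=.2); print(t,y); plan(st,t,y)
E
```

```text
crank z max [0.01732622 0.12539683 0.1626571  1.52174124]
[np.float64(0.5130019988237641), np.float64(-0.1763065914383283), 0.2] -9.6
pos [0.493  0.2877 0.2025] yaw 13.69 dp cm [-45.56  -9.03   0.3 ] roll 0.406 F [ 0.07 -0.92 -3.43] t 6.1 gap 0.443
```

```bash
python3 -m creep '{"claw":[3,3,3,3,3,3,3,3,3,3,3,3],"dp":[[-4,-0.8,0],[-8,-1.6,0],[-12,-2.4,0],[-16,-3.2,0],[-20,-4,0],[-24,-4.8,0],[-28,-5.6,0],[-32,-6.4,0],[-36,-7.2,0],[-40,-8,0],[-43,-8.5,0],[-45.5,-9,0]],"roll":[0.03,0.06,0.09,0.12,0.16,0.2,0.24,0.28,0.32,0.36,0.4,0.406]}'
python3 -m creep '{"claw":[3,3,3],"dp":[[0,0,0],[0,0,0],[0,0,0]],"roll":[0,0,0]}'
python3 - <<'E'
from h import *
from station import manip,imaging
for n in ("top","scene","wrist"):
    s=imaging.snapshot(n); np.savez(n+"4.npz",**s); cv2.imwrite(f"pics/{n}4.png",s["image"][:,:,::-1])
st=manip.sense(); where(st)
t,y=tcp_for(.076,0,20,z=.11); plan(st,t,y)
E
```

```text
t: 7.3
tcp_pos: [0.514, -0.1773, 0.2032]
tool_rot: [0.764, 0.645, -0.0, -0.001]
force: [0.2, 0.2, -2.1]
finger_gap: 0.443
t: 7.6
tcp_pos: [0.5136, -0.1741, 0.2036]
tool_rot: [0.763, 0.646, -0.0, -0.001]
force: [-0.0, 0.6, -2.0]
finger_gap: 0.452
mid [-34.4 -20.6 204.1] nose [  1.3  78.1 204.2] pin [ -66.7 -109.9  204.1] F lat,s,z [-0.06 -0.02 -2.3 ]
pos [ 0.5141 -0.174   0.2041] yaw -9.48 dp cm [-0.25 -0.06  9.41] roll 0.002 F [-0.05 -0.03 -2.3 ] t 7.75 gap 0.449
```

View pics/wrist4.png

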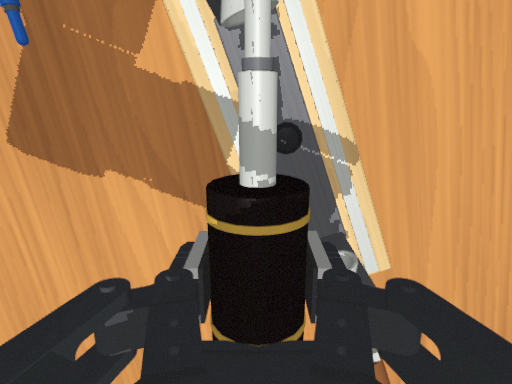

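View pics/top4.png

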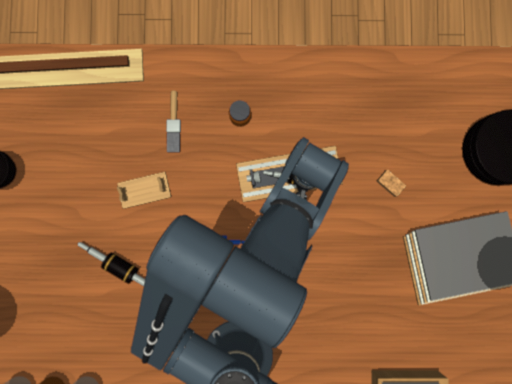

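View pics/scene4.png

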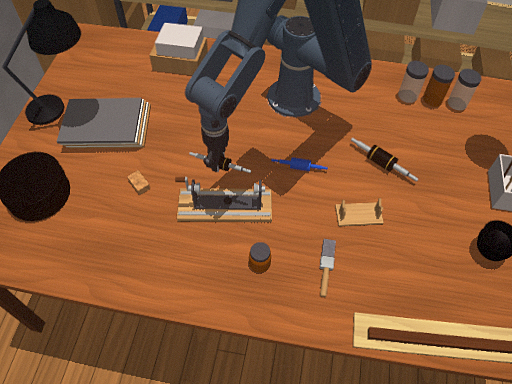

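```bash
python3 - <<'E'
from h import *
s=dict(np.load("wrist4.npz")); P=cloud(s)
a=np.radians(YAW); yd=np.array([-np.sin(a),np.cos(a)]); xd=np.array([np.cos(a),np.sin(a)])
r=P[...,:2]-C0-yd*YO; X=r@xd*1000; S=r@yd*1000; Z=P[...,2]*1000
m=(Z>60)&(Z<150)&(s["z_map"]>0); v,u=np.nonzero(m)
print(len(v)); 
mm=m&(np.arange(384)[:,None]<40); v,u=np.nonzero(mm)
print("cup pts",len(v),"S range",S[mm].min(),np.percentile(S[mm],[2,10,50]),"X",np.percentile(X[mm],[1,99]),"Z",np.percentile(Z[mm],[2,98]))
k=np.argsort(S[mm])[:8]; print([(int(u[i]),int(v[i]),round(S[mm][i],1),round(X[mm][i],1),round(Z[mm][i],1)) for i in k])
# board edges: light board z~20
b=(abs(Z-20)<4)&(abs(S)<100); print("board X",np.percentile(X[b],[.5,99.5]),Z[b].mean())
rgb=s["image"].astype(int)
g=(s["image"].max(2)<45)&(abs(X)<25)&(Z>25)&(Z<60)&(abs(S)<30); print("knob",g.sum(),X[g].mean() if g.any() else 0,S[g].min(),S[g].max(),X[g].max(),Z[g].mean())
cv2.imwrite("pics/w4c.png",cv2.resize(s["image"][:150,170:360,::-1],None,fx=4,fy=4,interpolation=cv2.INTER_CUBIC))
E
```

```text
1426
cup pts 848 S range 86.95630879224777 [87.24782126 87.60697428 91.12962609] X [-22.82767414  14.92650536] Z [ 66.0701812  127.98209836]
[(226, 21, np.float64(87.0), np.float64(-15.5), np.float64(120.0)), (231, 26, np.float64(87.0), np.float64(-13.9), np.float64(102.7)), (232, 26, np.float64(87.0), np.float64(-13.3), np.float64(101.5)), (226, 20, np.float64(87.0), np.float64(-15.3), np.float64(121.9)), (224, 24, np.float64(87.1), np.float64(-17.2), np.float64(114.5)), (231, 17, np.float64(87.1), np.float64(-12.1), np.float64(123.8)), (238, 25, np.float64(87.1), np.float64(-9.6), np.float64(97.3)), (229, 18, np.float64(87.1), np.float64(-13.3), np.float64(123.1))]
board X [-60.60324645  57.86599334] 21.56641698339675
knob 633 0.14596213844538064 -11.107716113744056 15.182729792605103 12.002330035561311 44.171270582005185
```

View pics/w4c.png

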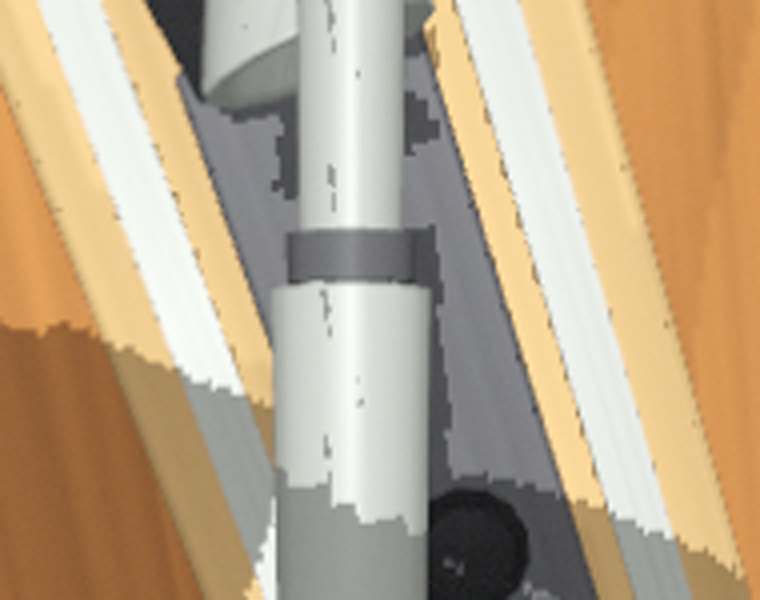

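The close crop confirms the +y cup's mouth at (215,20), with the plunger heading into it. Rim at s=87 against a predicted 85.5, so I shift the yoke estimate by 1.2 mm. I'll lower to cup height, 9 mm short of the rim.

```bash
sed -i 's/YO=.0085/YO=.0097/; s/C0=np.array(\[.5459,-.1551\])/C0=np.array([.5453,-.1552])/' h.py
python3 -m creep '{"claw":[3,3,3,3,3,3,3,3,3,3],"dp":[[-0.1,-0.15,1],[-0.1,-0.15,2.5],[-0.1,-0.15,4],[-0.1,-0.15,5.5],[-0.1,-0.15,7],[-0.1,-0.15,8],[-0.1,-0.15,9],[-0.1,-0.15,9.4],[-0.1,-0.15,9.4],[-0.1,-0.15,9.4]],"roll":[0,0,0,0,0,0,0,0,0,0]}' 80
python3 - <<'E'
from h import *
from station import manip,imaging
s=imaging.snapshot("scene"); np.savez("scene5.npz",**s); cv2.imwrite("pics/scene5.png",cv2.resize(s["image"][140:230,165:295,::-1],None,fx=6,fy=6,interpolation=cv2.INTER_CUBIC))
s=imaging.snapshot("wrist"); cv2.imwrite("pics/w5.png",s["image"][:,:,::-1])
st=manip.sense(); where(st)
t,y=tcp_for(.0855,0,20,z=.11); plan(st,t,y)
E
```

```text
t: 8.75
tcp_pos: [0.513, -0.1762, 0.1106]
tool_rot: [0.764, 0.646, 0.0, 0.0]
force: [-0.2, -0.5, -2.2]
finger_gap: 0.443
mid [-35.2 -23.8 110.9] nose [  0.6  74.9 110.8] pin [ -67.7 -113.1  110.9] F lat,s,z [ 1.01 -0.52 -1.62]
pos [ 0.5131 -0.1762  0.1109] yaw -9.57 dp cm [ 0.98 -0.43  0.09] roll 0.001 F [ 1.09 -0.33 -1.62] t 8.85 gap 0.444
```

View pics/scene5.png

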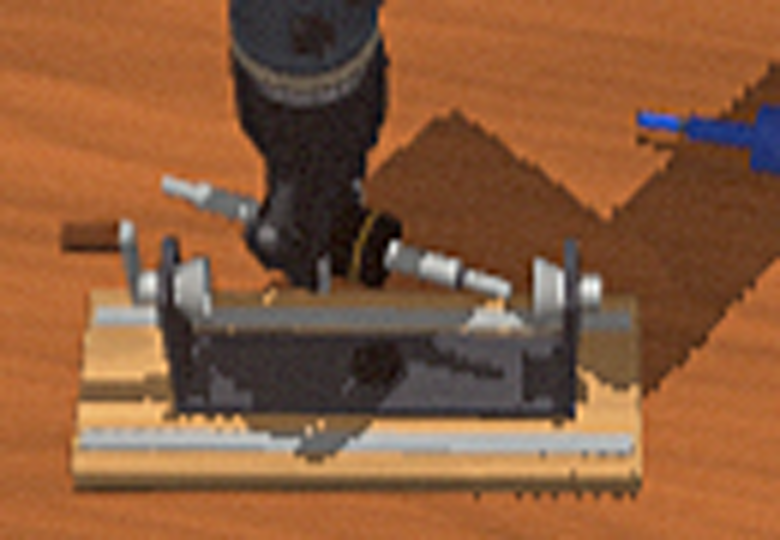

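View pics/w5.png

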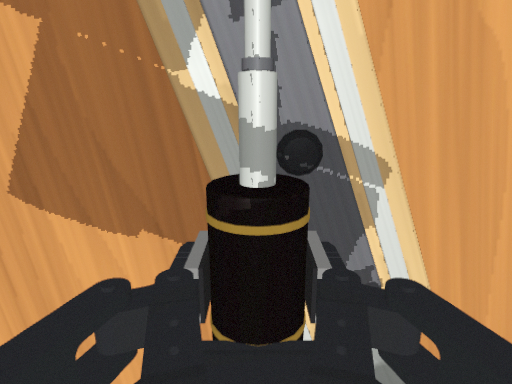

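The crop shows the nose at (510,290), in line with and just short of the right-hand (+y) cup at (545,290). Now I advance along the stand's axis (0.94, −0.34 in tool x, y), feeling as I go.

```bash
python3 -m creep '{"claw":[3,3,3,3,3,3,3,3],"dp":[[0.47,-0.17,0],[0.94,-0.34,0.05],[1.32,-0.48,0.05],[1.6,-0.58,0.05],[1.79,-0.65,0.05],[1.88,-0.68,0.05],[1.88,-0.68,0.05],[1.88,-0.68,0.05]],"roll":[0,0,0,0,0,0,0,0]}'
python3 -c "
from h import *
from station import manip
where(manip.sense())"
python3 -m creep '{"claw":[3,3,3],"dp":[[0.19,-0.07,0],[0.19,-0.07,0],[0.19,-0.07,0]],"roll":[0,0,0]}'
python3 -c "
from h import *
from station import manip
where(manip.sense())"
python3 -m creep '{"claw":[3,3,3],"dp":[[0.19,-0.07,0],[0.19,-0.07,0],[0.19,-0.07,0]],"roll":[0,0,0]}'
python3 -c "
from h import *
from station import manip
where(manip.sense())"
```

```text
t: 9.65
tcp_pos: [0.5092, -0.1565, 0.1098]
tool_rot: [0.764, 0.646, 0.0, 0.0]
force: [-0.8, 0.7, -2.5]
finger_gap: 0.444
mid [-35.5  -3.7 109.8] nose [  0.4  95.  109.8] pin [-67.9 -93.  109.8] F lat,s,z [-0.62  0.82 -2.46]
t: 9.95
tcp_pos: [0.5086, -0.1543, 0.1098]
tool_rot: [0.764, 0.646, -0.0, -0.0]
force: [-0.9, 0.9, -3.0]
finger_gap: 0.443
mid [-35.6  -1.5 109.8] nose [  0.2  97.2 109.8] pin [-68.1 -90.8 109.8] F lat,s,z [-0.68  1.04 -2.96]
t: 10.25
tcp_pos: [0.5087, -0.153, 0.11]
tool_rot: [0.764, 0.646, -0.0, 0.001]
force: [-1.0, -3.3, -2.7]
finger_gap: 0.445
mid [-35.3  -0.2 110. ] nose [  0.5  98.5 109.9] pin [-67.7 -89.5 110.1] F lat,s,z [-1.55 -3.09 -2.65]
```

Contact felt at nose s≈98 (expected floor 97.5, force −3 N along the axis), so it is seated. Now I compress along the spindle's axis.

```bash
python3 -m creep '{"claw":[3,3,3,3,3,3,3],"dp":[[0.2,0,0],[0.4,0,0],[0.6,0,0],[0.8,0,0],[1.0,0,0],[1.0,0,0],[1.0,0,0]],"roll":[0,0,0,0,0,0,0]}' 90
python3 -c "
from h import *
from station import manip
st=manip.sense();where(st)
plan(st,*tcp_for(.0975,.0195,20))"
```

```text
t: 10.95
tcp_pos: [0.5104, -0.1434, 0.11]
tool_rot: [0.763, 0.646, -0.0, 0.001]
force: [0.3, -5.5, -3.3]
finger_gap: 0.441
mid [-31.9   9.  110. ] nose [  3.9 107.7 109.8] pin [-64.2 -80.3 110.2] F lat,s,z [-0.73 -5.45 -3.31]
pos [ 0.5104 -0.1434  0.11  ] yaw -9.52 dp cm [ 0.86 -0.03  0.  ] roll 0.001 F [ 0.27 -5.49 -3.31] t 10.95 gap 0.441
```

```bash
python3 -m creep '{"claw":[3,3,3,3,3,3,3],"dp":[[0.2,0,0],[0.4,0,0],[0.6,0,0],[0.8,0,0],[0.9,0,0],[0.9,0,0],[0.9,0,0]],"roll":[0,0,0,0,0,0,0]}' 90
python3 - <<'E'
from h import *
from station import manip,imaging
s=imaging.snapshot("wrist"); np.savez("w6.npz",**s); cv2.imwrite("pics/w6.png",s["image"][:,:,::-1])
st=manip.sense();where(st)
P=cloud(s);R=Ro.from_quat(st["tool_rot"]).as_matrix();p=np.array(st["tcp_pos"])
for v in (40,60,68,70,72,74,78,100,140,188,200):
    q=(np.median(P[v,254:263],axis=0)-p)@R; print(v,np.round(q*1000,1), s["image"][v,258])
for T in (20,15,10,5,0): plan(st,*tcp_for(.0975,.0195,T))
E
```

```text
t: 11.65
tcp_pos: [0.5119, -0.1353, 0.1101]
tool_rot: [0.763, 0.646, -0.001, 0.002]
force: [-1.6, -8.9, -2.0]
finger_gap: 0.441
mid [-29.   16.7 110.1] nose [  6.7 115.4 109.8] pin [-61.3 -72.7 110.4] F lat,s,z [-2.84 -8.84 -0.98]
40 [ 84.   -0.6 -15.7] [210 214 207]
60 [ 78.2  -0.6 -18.2] [216 220 215]
68 [ 75.9  -0.6 -18.5] [215 219 212]
70 [ 75.4  -0.6 -18.3] [228 232 226]
72 [ 75.   -0.6 -17.3] [156 159 154]
74 [74.9 -0.6 -6.9] [157 159 156]
78 [73.7 -0.6 -6.6] [226 229 224]
100 [66.6 -0.7 -6.7] [245 249 243]
140 [53.1 -0.6 -6.9] [155 158 153]
188 [35.6 -0.6 -6.9] [45 45 45]
200 [ 35.   -0.6 -19.3] [28 24 27]
pos [ 0.5119 -0.1353  0.1101] yaw -9.48 dp cm [ 0.04 -0.04  0.01] roll 0.002 F [-1.2  -9.21 -0.98] t 11.7 gap 0.444
pos [ 0.5119 -0.1353  0.1101] yaw -9.48 dp cm [0.07 0.71 0.01] roll -0.085 F [-1.2  -9.21 -0.98] t 11.7 gap 0.444
pos [ 0.5119 -0.1353  0.1101] yaw -9.48 dp cm [0.16 1.46 0.01] roll -0.173 F [-1.2  -9.21 -0.98] t 11.7 gap 0.444
pos [ 0.5119 -0.1353  0.1101] yaw -9.48 dp cm [0.33 2.19 0.01] roll -0.26 F [-1.2  -9.21 -0.98] t 11.7 gap 0.444
pos [ 0.5119 -0.1353  0.1101] yaw -9.48 dp cm [0.55 2.91 0.01] roll -0.347 F [-1.2  -9.21 -0.98] t 11.7 gap 0.444
```

View pics/w6.png

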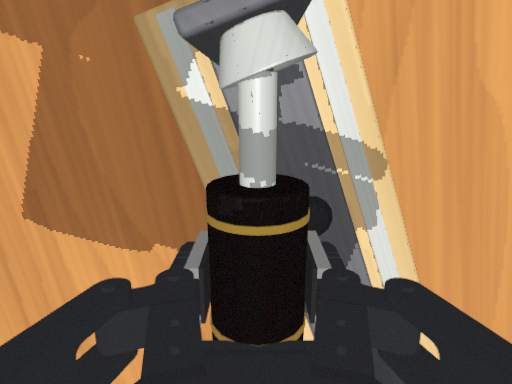

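Firmly seated: no slip (cylinder face still at 35.6 mm), stub end at the cup mouth near (258,72), spring at ~9.7 N, which means ~19 mm in. I'll add 1 mm and level about the seated nose, to 10° first.

```bash
python3 -m creep '{"claw":[3,3,3,3,3,3,3],"dp":[[0.12,0,0],[0.14,0.36,0],[0.17,0.72,0],[0.21,1.09,0],[0.26,1.47,0],[0.26,1.47,0],[0.26,1.47,0]],"roll":[0,-0.042,-0.086,-0.13,-0.174,-0.174,-0.174]}' 90
python3 - <<'E'
from h import *
from station import manip,imaging
s=imaging.snapshot("wrist"); cv2.imwrite("pics/w7.png",s["image"][:,:,::-1])
s=imaging.snapshot("scene"); cv2.imwrite("pics/scene7.png",cv2.resize(s["image"][140:230,165:295,::-1],None,fx=6,fy=6,interpolation=cv2.INTER_CUBIC))
st=manip.sense();where(st); print(st["ft_torque"])
for T in (10,7.5,5,2.5,0): plan(st,*tcp_for(.0977,.0205,T))
E
```

```text
t: 12.4
tcp_pos: [0.5272, -0.1355, 0.1101]
tool_rot: [0.704, 0.71, -0.001, 0.002]
force: [-0.4, -10.0, -1.8]
finger_gap: 0.443
mid [-14.1  13.7 110.2] nose [  3.9 117.1 109.7] pin [-30.4 -79.9 110.5] F lat,s,z [ -2.56 -10.3   -2.91]
[-1.52741716  0.0995058   0.06021773]
pos [ 0.5272 -0.1356  0.1102] yaw 0.51 dp cm [ 0.07 -0.07  0.02] roll 0.002 F [ -0.66 -10.6   -2.91] t 12.5 gap 0.438
pos [ 0.5272 -0.1356  0.1102] yaw 0.51 dp cm [0.08 0.3  0.02] roll -0.042 F [ -0.66 -10.6   -2.91] t 12.5 gap 0.438
pos [ 0.5272 -0.1356  0.1102] yaw 0.51 dp cm [0.1  0.67 0.02] roll -0.085 F [ -0.66 -10.6   -2.91] t 12.5 gap 0.438
pos [ 0.5272 -0.1356  0.1102] yaw 0.51 dp cm [0.14 1.04 0.02] roll -0.129 F [ -0.66 -10.6   -2.91] t 12.5 gap 0.438
pos [ 0.5272 -0.1356  0.1102] yaw 0.51 dp cm [0.2  1.41 0.02] roll -0.173 F [ -0.66 -10.6   -2.91] t 12.5 gap 0.438
```

View pics/w7.png

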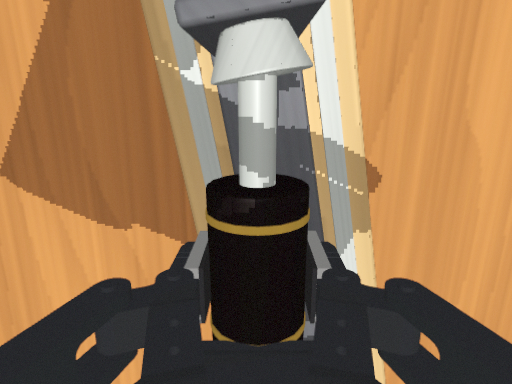

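View pics/scene7.png

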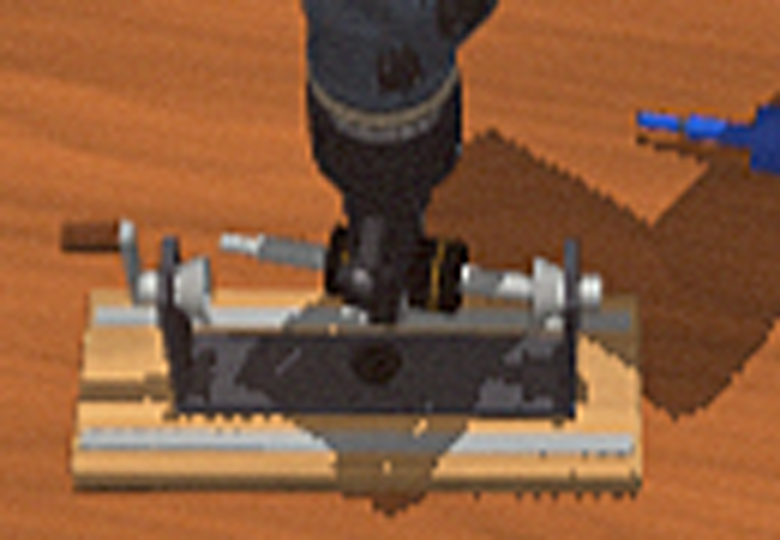

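Pin tip at (225,243) clears the left rim at (205,265), with ~5 mm to spare. Force is 10.5 N. Levelling the rest of the way.

```bash
python3 -m creep '{"claw":[3,3,3,3,3,3,3],"dp":[[0.06,0.3,0],[0.08,0.67,0],[0.12,1.04,0],[0.16,1.3,0],[0.18,1.41,0],[0.18,1.41,0],[0.18,1.41,0]],"roll":[-0.042,-0.085,-0.129,-0.155,-0.173,-0.173,-0.173]}' 90
python3 - <<'E'
from h import *
from station import manip,imaging
s=imaging.snapshot("wrist"); cv2.imwrite("pics/w8.png",s["image"][:,:,::-1])
s=imaging.snapshot("scene"); cv2.imwrite("pics/scene8.png",cv2.resize(s["image"][140:230,165:295,::-1],None,fx=6,fy=6,interpolation=cv2.INTER_CUBIC))
st=manip.sense();where(st); print(st["ft_torque"])
plan(st,*tcp_for(.0977,.005,0))
E
```

```text
t: 13.2
tcp_pos: [0.542, -0.134, 0.1103]
tool_rot: [0.64, 0.768, -0.001, 0.003]
force: [0.4, -10.0, -2.9]
finger_gap: 0.447
mid [  0.6  12.5 110.4] nose [  0.6 117.5 109.8] pin [  0.6 -82.5 110.9] F lat,s,z [-1.22 -8.76 -3.81]
[-1.49860977 -0.0841095   0.07798996]
pos [ 0.542  -0.134   0.1104] yaw 10.42 dp cm [-1.48 -0.06  0.04] roll 0.0 F [ 0.38 -8.84 -3.81] t 13.3 gap 0.44
```

View pics/scene8.png

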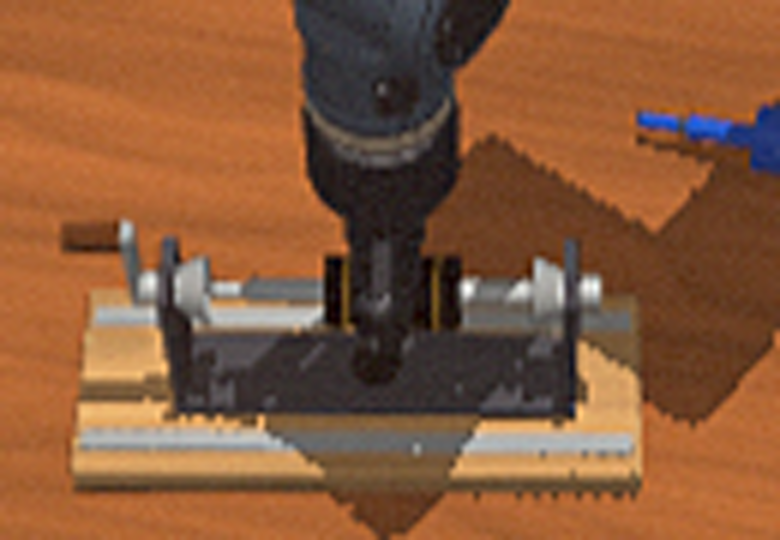

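Level, with the pin tip at (212,286) at the left cup's mouth. Letting the spring out slowly.

```bash
python3 -m creep '{"claw":[3,3,3,3,3,3,3,3,3],"dp":[[-0.2,0,0],[-0.4,-0.03,0],[-0.6,-0.05,0],[-0.8,-0.05,0],[-1.0,-0.05,0],[-1.2,-0.05,0],[-1.35,-0.05,0],[-1.35,-0.05,0],[-1.35,-0.05,0]],"roll":[0,0,0,0,0,0,0,0,0]}' 90
python3 -c "
from h import *
from station import manip
st=manip.sense();where(st)"
python3 -m creep '{"claw":[3,3,3],"dp":[[-0.1,0,0],[-0.1,0,0],[-0.1,0,0]],"roll":[0,0,0]}'
python3 -c "
from h import *
from station import manip
st=manip.sense();where(st)"

```

```text
t: 14.2
tcp_pos: [0.5438, -0.1459, 0.1102]
tool_rot: [0.641, 0.768, 0.0, 0.002]
force: [1.2, -5.2, -2.0]
finger_gap: 0.442
mid [  0.2   0.5 110.2] nose [  0.3 105.5 109.9] pin [  0.  -94.5 110.4] F lat,s,z [ 0.2  -5.29 -2.04]
t: 14.5
tcp_pos: [0.5439, -0.1468, 0.1102]
tool_rot: [0.641, 0.768, 0.0, 0.002]
force: [1.9, -5.0, -3.1]
finger_gap: 0.442
mid [  0.2  -0.4 110.2] nose [  0.3 104.6 109.9] pin [  0.  -95.4 110.4] F lat,s,z [ 0.94 -5.25 -3.05]
```

```bash
for i in 1; do python3 -m creep '{"claw":[3,3,3],"dp":[[-0.1,0,0],[-0.1,0,0],[-0.1,0,0]],"roll":[0,0,0]}' >/dev/null
python3 -c "
from h import *
from station import manip
st=manip.sense();where(st)"; done
python3 -m creep '{"claw":[3,3,3],"dp":[[-0.1,0,0],[-0.1,0,0],[-0.1,0,0]],"roll":[0,0,0]}' >/dev/null
python3 -c "
from h import *
from station import manip,imaging
st=manip.sense();where(st)
s=imaging.snapshot('scene'); cv2.imwrite('pics/scene9.png',cv2.resize(s['image'][140:230,165:295,::-1],None,fx=6,fy=6,interpolation=cv2.INTER_CUBIC))"
```

```text
mid [ -0.   -1.1 110.1] nose [  0.2 103.9 109.9] pin [ -0.2 -96.1 110.2] F lat,s,z [ 1.83 -4.31 -2.84]
mid [ -0.2  -1.8 110. ] nose [1.000e-01 1.032e+02 1.099e+02] pin [ -0.4 -96.8 110.1] F lat,s,z [ 1.57 -4.4  -1.34]
```

View pics/scene9.png

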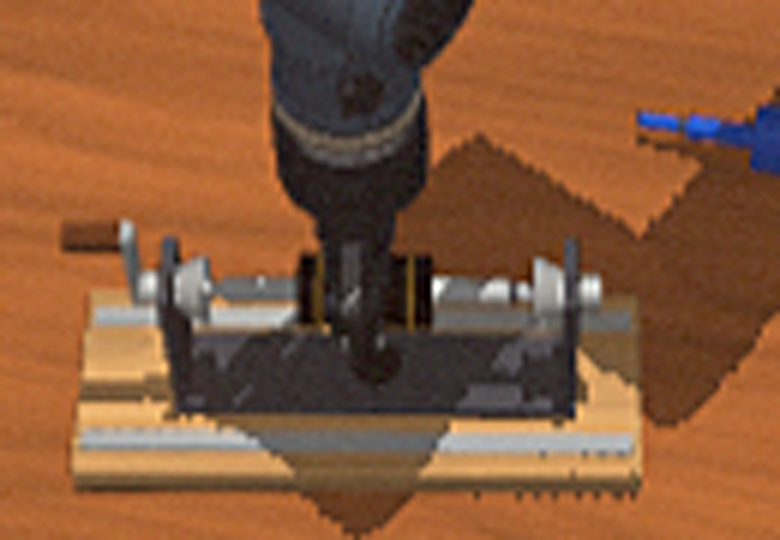

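Both ends are in their cups: pin in the left at (207,286), plunger in the right at (530,290). Not yet bottomed, so two more small steps.

```bash
python3 -m creep '{"claw":[3,3,3],"dp":[[-0.1,0,0],[-0.1,0,0],[-0.1,0,0]],"roll":[0,0,0]}' >/dev/null
python3 -c "
from h import *
from station import manip
st=manip.sense();where(st)"
python3 -m creep '{"claw":[3,3,3],"dp":[[-0.05,0,0],[-0.05,0,0],[-0.05,0,0]],"roll":[0,0,0]}' >/dev/null
python3 -c "
from h import *
from station import manip
st=manip.sense();where(st)"
```

```text
mid [ -0.3  -2.1 110. ] nose [ -0.  102.9 110. ] pin [ -0.4 -97.1 110. ] F lat,s,z [ 3.58 -1.21 -2.38]
mid [ -0.3  -2.1 110. ] nose [-1.000e-01  1.029e+02  1.101e+02] pin [ -0.5 -97.1 109.9] F lat,s,z [ 5.3   1.47 -1.4 ]
```

Pin bottomed (position stopped, axial force crossed zero). I'll ease the residual, then open.

```bash
python3 -m creep '{"claw":[3,3,3,3],"dp":[[0.03,0.05,0],[0.03,0.05,0],[0.03,0.05,0],[0.03,0.05,0]],"roll":[0,0,0,0]}' 50 
python3 -c "
from h import *
from station import manip
st=manip.sense();where(st)"
python3 -m creep '{"claw":[3.8,4.0,4.2,4.5,5,5.5,6,6.5,7.5,8.5,8.5,8.5],"dp":[[0,0,0],[0,0,0],[0,0,0],[0,0,0],[0,0,0],[0,0,0],[0,0,0],[0,0,0],[0,0,0],[0,0,0],[0,0,0],[0,0,0]],"roll":[0,0,0,0,0,0,0,0,0,0,0,0]}' 20
python3 - <<'E'
from h import *
from station import manip,imaging
s=imaging.snapshot("wrist"); cv2.imwrite("pics/w10.png",s["image"][:,:,::-1])
s=imaging.snapshot("scene"); cv2.imwrite("pics/scene10.png",cv2.resize(s["image"][140:230,165:295,::-1],None,fx=6,fy=6,interpolation=cv2.INTER_CUBIC))
st=manip.sense();where(st)
E
```

```text
t: 16.15
tcp_pos: [0.5437, -0.1486, 0.1099]
tool_rot: [0.641, 0.768, 0.0, -0.0]
force: [4.9, 2.7, -0.5]
finger_gap: 0.44
mid [ -0.4  -2.1 109.9] nose [ -0.2 102.9 110. ] pin [ -0.5 -97.1 109.9] F lat,s,z [ 5.28  1.8  -0.48]
t: 17.35
tcp_pos: [0.5436, -0.149, 0.1098]
tool_rot: [0.641, 0.768, -0.0, -0.0]
force: [0.4, -0.7, 0.3]
finger_gap: 0.993
mid [ -0.5  -2.5 109.8] nose [ -0.3 102.5 109.8] pin [ -0.6 -97.5 109.8] F lat,s,z [ 0.05 -0.2   1.04]
```

View pics/w10.png

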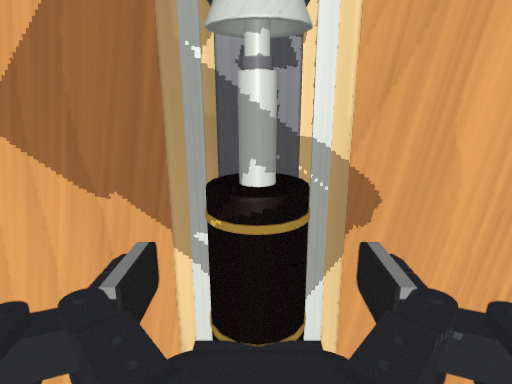

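View pics/scene10.png

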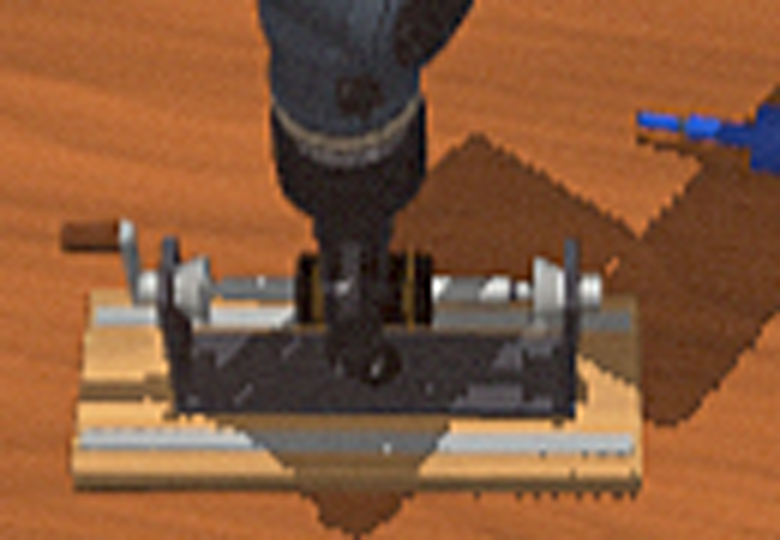

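The jaws are open, at (140,265) and (375,265), clear of the cylinder at (258,260), which hangs with its plunger in the cup at (258,30). I'll retract straight up, out of the view, then check.

```bash
python3 -m creep '{"claw":[8.5,8.5,8.5,8.5,8.5,8.5,8.5,8.5],"dp":[[0,0,-1],[0,0,-3],[0,0,-6],[0,0,-10],[0,0,-13],[0,0,-14],[0,0,-14],[0,0,-14]],"roll":[0,0,0,0,0,0,0,0]}'
python3 -m creep '{"claw":[8.5,8.5,8.5,8.5,8.5,8.5,8.5],"dp":[[-4,0,0],[-8,0,0],[-12,0,0],[-16,0,0],[-20,0,0],[-20,0,0],[-20,0,0]],"roll":[0,0,0,0,0,0,0]}'
python3 - <<'E'
from h import *
from station import manip,imaging
for n in ("wrist","scene","top"):
    s=imaging.snapshot(n); np.savez(n+"11.npz",**s); cv2.imwrite(f"pics/{n}11.png",s["image"][:,:,::-1])
s=dict(np.load("wrist11.npz"))
P=cloud(s); 
a=np.radians(10.4); yd=np.array([-np.sin(a),np.cos(a)]); xd=np.array([np.cos(a),np.sin(a)])
r=P[...,:2]-C0-yd*YO; X=r@xd*1000; S=r@yd*1000; Z=P[...,2]*1000
m=(abs(S+2.5)<30)&(abs(X)<22)&(Z>105)&(Z<150); print("n",m.sum(),"top z",np.percentile(Z[m],[50,98]))
for lo in range(-90,91,10):
    k=(S>lo)&(S<lo+10)&(abs(X)<26)&(Z>95)&(Z<150)
    if k.sum()>5: print(lo,k.sum(),"X",np.percentile(X[k],[2,98]).round(1),"Z",np.percentile(Z[k],97).round(1))
E
```

```text
t: 18.25
tcp_pos: [0.5428, -0.1486, 0.249]
tool_rot: [0.641, 0.768, -0.0, -0.001]
force: [-0.2, -0.3, -0.7]
finger_gap: 0.993
t: 18.95
tcp_pos: [0.5783, -0.3459, 0.2468]
tool_rot: [0.641, 0.767, 0.0, -0.003]
force: [-0.2, 0.2, 0.2]
finger_gap: 0.991Traceback (most recent call last):
  File "<stdin>", line 9, in <module>
    return _quantile_unchecked(
        a, q, axis, out, overwrite_input, method, keepdims, weights)
    return _ureduce(a,
                    func=_quantile_ureduce_func,
    ...<5 lines>...
                    overwrite_input=overwrite_input,
                    method=method)
    r = func(a, **kwargs)
    result = _quantile(arr,
                       quantiles=q,
    ...<2 lines>...
                       out=out,
                       weights=wgt)
    slices_having_nans = np.isnan(arr[-1, ...])
                                  ~~~^^^^^^^^^
IndexError: index -1 is out of bounds for axis 0 with size 0
```

View pics/wrist11.png

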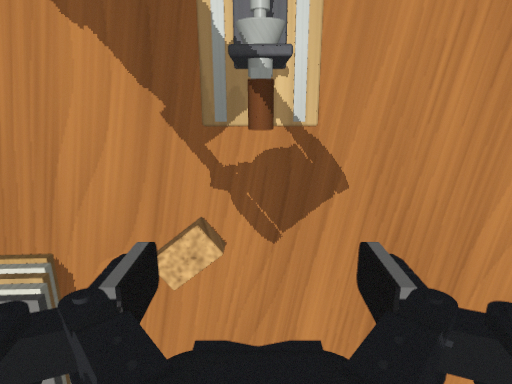

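View pics/scene11.png

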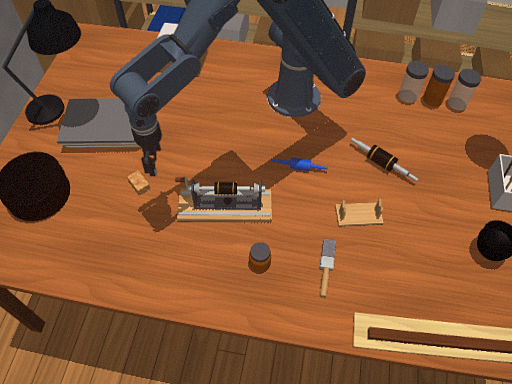

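The scene view shows the spindle hanging between the cups at (228,188). The arm is clear. The jar at (260,257), brush at (328,265) and block at (138,181) are where they were. Now a numeric check from the top view.

```bash
python3 - <<'E'
from h import *
a=np.radians(10.4); yd=np.array([-np.sin(a),np.cos(a)]); xd=np.array([np.cos(a),np.sin(a)])
for n in ("top11","scene11"):
    s=dict(np.load(n+".npz")); P=cloud(s)
    r=P[...,:2]-np.array([.5459,-.1551]); X=r@xd*1000; S=r@yd*1000; Z=P[...,2]*1000
    for lo,hi in ((-70,-40),(-28,0),(0,28),(28,38),(40,60),(60,85)):
        k=(S>lo)&(S<hi)&(abs(X)<26)&(Z>95)&(Z<150)
        if k.sum()>5: print(n,lo,k.sum(),"X",np.percentile(X[k],[3,50,97]).round(1),"Z",np.percentile(Z[k],[50,95]).round(1))
    k=(abs(X)<24)&(Z>95)&(Z<150)&(abs(S)<80)&(s["image"].max(2)<60); print("black S",np.percentile(S[k],[2,98]))
    o=dict(np.load(n[:-2]+"0.npz"))
    for l,X0 in dict(jar=(.69,-.03,.05)).items(): pass
d=cv2.absdiff(np.load("top0.npz")["image"],np.load("top11.npz")["image"]).max(2)
for l,(u0,u1,v0,v1) in dict(jar=(225,255,96,130),brush=(162,185,88,156),block=(374,410,166,198)).items(): print(l,"changed px",(d[v0:v1,u0:u1]>40).sum())
s=dict(np.load("top11.npz")); cv2.imwrite("pics/top11c.png",cv2.resize(s["image"][140:210,230:355,::-1],None,fx=6,fy=6,interpolation=cv2.INTER_CUBIC))
from station import manip; print(manip.sense()["force"])
E
```

```text
top11 -70 50 X [-6.9 -1.   5.7] Z [113.9 120.4]
top11 -28 135 X [-19.5  -2.8  16.8] Z [124.5 131.1]
top11 0 133 X [-19.1  -1.5  17.3] Z [125.  131.4]
top11 28 53 X [-19.7  -2.3  17.1] Z [124.6 130.9]
top11 40 46 X [-14.1  -0.5  14. ] Z [115.1 128.8]
top11 60 42 X [-7.1 -1.1  5.8] Z [113.  120.7]
black S [-25.85772107  41.4828051 ]
scene11 -70 35 X [-4.4  1.6  5.9] Z [113.3 117.1]
scene11 -28 97 X [-11.    8.6  18.9] Z [123.8 131.2]
scene11 0 104 X [-11.1   9.   19.1] Z [125.1 130.9]
scene11 28 47 X [-12.    8.8  18.7] Z [123.8 130.1]
scene11 40 44 X [-10.8   2.7  16.3] Z [117.2 131.1]
scene11 60 32 X [-4.   0.5  6.3] Z [114.8 118.2]
black S [-21.94812102  43.9464674 ]
jar changed px 0
brush changed px 0
block changed px 907
[-0.32523983 -0.36062684 -0.10347057]
```

View pics/top11c.png

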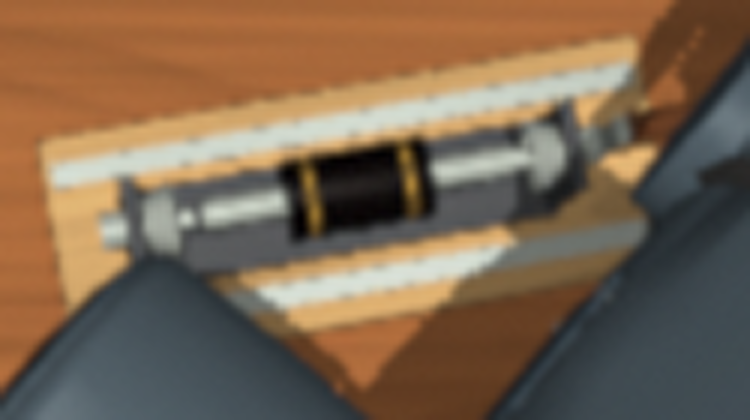

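Mid at x≈−1, y≈+8, z≈+0…1 mm from the stand axis, and level. The block's changed pixels come from the arm covering it in the top view. In the scene view the block is still at (138,181).

```bash
python3 -c "
from station import workorder; print(workorder.sign_off())"
```

```text
the job is handed in; nothing more can be done
None
```

The spindle now hangs released between the two cups of the stand, and the job is handed in; sign-off gave no verdict.

**What I did:** I lifted the smaller black spindle from the rest and pushed its spring end into the +y cup. Because the tool turns only about its vertical axis, I made the 20° tilt sideways, with the pin end swung toward the robot instead of raised. I compressed the plunger about 20 mm, levelled the spindle about the seated end, let it spring out into the −y cup, released it and backed off. The highest force I read was about 11 N, read between moves. The last reading before hand-in was at about 19 s.

**Last checks:**
- **Spindle position:** Its centre is about −1 mm in x, +8 mm in y and within 1 mm in z of the stand axis. It is level and aligned, and both ends are visibly in their cups.
- **Arm:** It is clear of everything, with force readings near 0 N.
- **Jar and brush:** Their patches in the top view did not change at all.
- **Sanding block:** The top-view check came out as changed (907 pixels), because the arm covers or shades it there. In the scene and wrist views it looks unmoved, but I only judged that by eye.
- **Checks that disagreed:** The wrist camera put the cup rim 1.5 mm farther along than the top camera did, so I moved my estimate 1.2 mm. A sideways reading of about 5 N built up just before I let go, did not ease when I shifted slightly, and went to zero on release. One check script also failed because the spindle was out of the wrist camera's view, so I redid it from the top and scene cameras.

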